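# Put away the pressure-calibration kit

### The job

Put away the calibration kit: each of the two knobbed weights goes down into the round well of the wooden block that fits it (large in large, small in small), both brass fittings go side by side on the floor of the oblong tray, and the dial gauge goes flat on the floor of the square tray. Set each thing down, do not drop it, the same way up as it lies now: weights and short fitting upright, long fitting on its side, gauge face up.

Things in the scene. Friction and masses are not known exactly. Their poses are not given: they have to be found in the camera images.
- weight_large: the larger of two dark steel knobbed test weights, standing: a disc 56 mm across and 18 mm high, a thin neck, and on top a round knob 20 mm across that occupies 31 to 46 mm above the underside (the neck is 14 mm thick); 0.3 to 0.45 kg. Origin: centre of the underside; z up along the knob. Take it by the knob.
- weight_small: the smaller knobbed test weight, standing: a disc 36 mm across and 14 mm high, with a round knob 18 mm across at 25 to 40 mm above the underside (neck 12 mm thick); 0.1 to 0.17 kg. Origin: centre of the underside; z up.
- fitting_long: a brass pipe nipple lying on its side, 70 mm long: a hexagon 24 mm across flats and 30 mm long in the middle (a flat underneath, a flat on top, 28 mm across corners level), a 17 to 19 mm round threaded stub at each end; about 0.14 kg. Origin: its middle, on its axis (12 mm above what it lies on); x along its length. Take it across its hexagon or its length's middle.
- fitting_short: a brass bush standing upright, 42 mm high: a hexagonal foot 28 mm across flats and 14 mm high, above it a round stub 22 mm across from 14 to 42 mm; about 0.13 kg. Origin: centre of the underside; z up.
- gauge: a dial pressure gauge lying on its back, white face up: a dark round case 56 mm across and 26 mm high, with a brass stem that sticks out sideways along its own -x to 53 mm from the centre (stem 11 to 14 mm thick, at mid height); about 0.22 kg. Origin: centre of the case's underside; z up out of the face.
- well_block: a fixed wooden block 100 (x) by 150 (y) by 22 mm high with two round wells 14 mm deep (well floor 8 mm above the table): the larger, 72 mm across, is centred at its own x 0, y -34 mm; the smaller, 52 mm across, at x 0, y +38 mm. Origin: centre of the underside.
- oblong_tray: the fittings tray: a fixed open grey painted metal tray, oblong, 110 (x) by 150 (y) mm outside, 22 mm high, walls and floor 4 mm thick (inside 102 by 142 mm, inner floor 4 mm above the table). Origin: centre of the underside.
- square_tray: the gauge tray: a fixed open grey painted metal tray, square, 138 by 138 mm outside, 22 mm high, walls and floor 4 mm thick (inside 130 by 130 mm, inner floor 4 mm above the table). Origin: centre of the underside.
Mind the look-alikes: they are no part of the job. Leave any turquoise look-alike of the square_tray alone.

How it is judged:
At the end, for the whole second after the job is handed in: Each weight on the floor of its own well, within 12 mm of its centre in block x and y; both fittings on the oblong tray's floor; gauge on the square tray's floor. Heights within 4 mm; weights, short fitting and gauge upright, long fitting level, within 0.12 rad; all at rest, released (x of weight_large in the frame of well_block between -0.012 and 0.012 m and y of weight_large in the frame of well_block between -0.046 and -0.022 m and z of weight_large in the frame of well_block between 0.004 and 0.012 m and angle between each of weight_large, weight_small, fitting_short, gauge's own z axis and vertical below 0.12 rad and linear speed of each of weight_large, weight_small, fitting_long, fitting_short, gauge below 0.02 m/s and angular speed of each of weight_large, weight_small, fitting_long, fitting_short, gauge below 0.2 rad/s and x of weight_small in the frame of well_block between -0.012 and 0.012 m and y of weight_small in the frame of well_block between 0.026 and 0.05 m and z of weight_small in the frame of well_block between 0.004 and 0.012 m and x of fitting_long in the frame of oblong_tray between -0.051 and 0.051 m and y of fitting_long in the frame of oblong_tray between -0.071 and 0.071 m and z of fitting_long in the frame of oblong_tray between 0.012 and 0.02 m and x of fitting_short in the frame of oblong_tray between -0.051 and 0.051 m and y of fitting_short in the frame of oblong_tray between -0.071 and 0.071 m and z of fitting_short in the frame of oblong_tray between 0 and 0.008 m and angle between fitting_long's own x axis and vertical between 1.45 and 1.69 rad and x of gauge in the frame of square_tray between -0.065 and 0.065 m and y of gauge in the frame of square_tray between -0.065 and 0.065 m and z of gauge in the frame of square_tray between 0 and 0.008 m); the robot touches nothing.
It fails at once if the weight large is dropped: it falls freely, touching nothing, faster than 0.8 m/s (a drop of more than about 30 mm) (contact force between weight_large and anything else below 0.01 N and linear speed of weight_large above 0.8 m/s).
It fails at once if the weight small is dropped: it falls freely, touching nothing, faster than 0.8 m/s (a drop of more than about 30 mm) (contact force between weight_small and anything else below 0.01 N and linear speed of weight_small above 0.8 m/s).
It fails at once if the fitting long is dropped: it falls freely, touching nothing, faster than 0.8 m/s (a drop of more than about 30 mm) (contact force between fitting_long and anything else below 0.01 N and linear speed of fitting_long above 0.8 m/s).
It fails at once if the fitting short is dropped: it falls freely, touching nothing, faster than 0.8 m/s (a drop of more than about 30 mm) (contact force between fitting_short and anything else below 0.01 N and linear speed of fitting_short above 0.8 m/s).
It fails at once if the gauge is dropped: it falls freely, touching nothing, faster than 0.8 m/s (a drop of more than about 30 mm) (contact force between gauge and anything else below 0.01 N and linear speed of gauge above 0.8 m/s).
It also fails if it takes over 120 s, if anything falls off the work surface, if the arm or the gripper's body presses on something with over 40 N, if the wrist force passes 120 N, or if a joint passes its speed limit or range.

### The arm

A 6-joint arm with a two-finger parallel gripper is mounted at the origin on the work surface. World frame = base frame: x ahead of the robot, y to its left, z up, the work surface at z = 0. Lengths are in m, angles in rad, forces in N, time in s.
With the tool pointing down it reaches from about 0.35 to 0.775 m from the base axis. Payload 5.5 kg.
Tool frame: the origin (TCP) lies midway between the tips of the shut fingers; the grasp point (between the pads) lies grip_point_offset behind it (grip_point_offset is the distance from the TCP to the grasp point, in m); z points along the fingers, y is the direction in which the jaws open and shut (so a half turn about z gives the same grasp; the last joint's range is limited). The gripper opens to 85 mm and grips with 20 to 120 N. Pads are 22 mm wide; open, the fingers measure 114 mm over their backs; the gripper's body (76 mm by 85 mm) begins 54 mm behind the grasp point. The pads swing forward as they close: fully open they stand 13 mm farther back than shut.
Start: joints at [-1.31, 0.313, 0.046, 1.304, 0, 1.431], TCP at [0.224, -0.529, 0.231] pointing down, gripper open.
Joint ranges: [-2.76, 2.76], [-0.86, 1.69], [-1.03, 1.26], [-2.2, 2.34], [-1.47, 1.5], [-3.14, 3.14]. Speed limits (rad/s): [2.57, 2.57, 3.14, 3.14, 3.14, 3.14].

### API

Orientations are given as a unit quaternion [w, x, y, z].
In Python, from workcell import * gives the robot as it stands.
- The arm moves only by the tool send_rows, never from a script. Its argument "series" is one flat list of numbers, 7 for each row, row after row: the shift along the tool's x, y, z in cm, then the turn, a rotation vector about the tool's x, y, z in degrees, then the opening, from 0 (shut) to 1 (fully open). A call has 1 to 10 rows; each row is the pose to reach, as a shift and turn from the pose commanded when the call began, along the tool's axes at that moment; what a row does not reach only later rows make up. A row lasts 1/12 s, in which the tool goes at most 41.7 mm and 7.16 degrees, less where a joint would pass 70% of its speed; a pose out of reach is approached as far as the arm can. A call with a gripper value outside its range is refused whole. The fingers move at their own pace and stop on an object; "newtons" is the grip in N (left out, the last holds). Time passes only in rows, so rows that repeat a pose let the fingers close. It gives the time, the measured TCP pose, the force and the opening at its end, in the units of the state.
- get_state(): the state, without advancing time (a new reading comes with each control period).
- read_camera(name): name is "scene" or "top" or "wrist"; returns the picture (400x640x3 uint8, blue, green, red); there is no depth.
- camera_info(name): a dict with "K" (3x3 intrinsics, pixels), "xyz" and "attitude" of the camera in the world. Camera axes: x right, y down, z forward; pixel columns grow to the right and rows downward; lengths in m; the calibration is good to about 2 mm. A picture is of the moment at which its call begins: read the wrist's pose just before it. camera_info takes no time and is no camera call; for the wrist camera it gives the pose at the moment of the call.
- hand_in(): hands the job in, once; it reports no verdict.
Trained networks look in the newest picture that a camera, given by its name, has taken for a name from the list of things; names that differ only in an ending like _2 or _b are one class to them, and where a whole thing is asked for, a point or a joint stands for the part that bears it (a point fixed in the world has none). Each returns a list of dicts, best first, with "p" (0 to 1); they miss things now and then, are a little off and sometimes report something else, mostly with a low value. They report only what shows in the picture. A call takes as long as a camera call. They do not tell look-alikes from the thing itself.
- silhouettes(camera, label): "pixels" (400x640 bool, what is visible of it) and "box" ([left, top, width, height] in pixels, round what is visible of it).
The state is a dict: "clock": time; "joint_pos": joint angles; "qvel": joint speeds; "tau": joint torques, N m; "tcp_pos": TCP position; "orientation": TCP orientation; "wrist_force": force on the tool from outside, world axes, zero at the start; "ft_torque": the same for the moment, N m; "finger_gap": finger opening in m.
Only numpy, scipy, OpenCV 4.12 (cv2) and the standard library are available. Lean on these libraries where they do the work, as an engineer would, in place of code of your own. Each camera call takes 0.05 s, during which the arm holds its last target. There are 200 camera calls.

## Working session

There is one attempt and no reset: what is moved stays moved. The work goes in short steps, Python scripts to look and compute and a tool call to move; the robot and the scene stay as the last step left them, time stands still between calls to the robot, and variables do not carry over. Pictures are saved under pics/ and viewed, about 12 in all and at most 16, crops included, and the job is handed in when it is done.

Besides the shell and the picture viewer there is one more tool, called after ">>>" by a JSON object that holds its "method" and its "body", one argument or row to a line. send_rows: Moves the arm, as the interface text tells. Its arguments: {"type":"object","properties":{"series":{"type":"array"},"newtons":{"type":"number"}},"required":["series"]}

```bash
mkdir -p pics; ls; python3 - <<'E'
from workcell import *
import cv2
s=get_state(); print(s)
for c in ("top","scene"):
    cv2.imwrite(f"pics/{c}0.png",read_camera(c)); print(c,camera_info(c))
print(camera_info("wrist"))
E
```

```text
pics
{'clock': 0.0, 'joint_pos': array([-1.30962391e+00,  3.14012094e-01,  4.49553154e-02,  1.30357262e+00,
        1.84093263e-06,  1.43118560e+00]), 'qvel': array([-1.53290781e-04, -8.11500824e-04,  7.37172496e-04, -9.47460268e-04,
       -1.51196398e-05, -1.06014609e-03]), 'tau': array([-1.12217763e-04, -4.80634582e+01,  2.98529881e+01,  1.95770472e-02,
       -7.22365758e-05, -6.11744639e-06]), 'tcp_pos': array([ 0.22418305, -0.52894231,  0.23039253]), 'orientation': array([-9.14900841e-04,  9.79988298e-01,  1.99052995e-01, -5.47548593e-05]), 'wrist_force': array([ 0.24577085, -0.23221803,  0.32846131]), 'ft_torque': array([-0.00955773,  0.03439629, -0.05028522]), 'finger_gap': 0.08546289479705076}
top {'K': array([[396.08313269,   0.        , 314.60165213],
       [  0.        , 396.08313269, 202.22268136],
       [  0.        ,   0.        ,   1.        ]]), 'xyz': array([0.36200351, 0.00427876, 1.02776254]), 'attitude': array([ 0.01974601, -0.69729218,  0.71594979, -0.02845367])}
scene {'K': array([[401.98798144,   0.        , 314.36307674],
       [  0.        , 401.98798144, 202.9203726 ],
       [  0.        ,   0.        ,   1.        ]]), 'xyz': array([0.98289586, 0.17221201, 0.75057249]), 'attitude': array([-0.20063804,  0.55907156,  0.75329307, -0.28237018])}
{'K': array([[347.88734388,   0.        , 316.64763814],
       [  0.        , 347.88734388, 202.03501043],
       [  0.        ,   0.        ,   1.        ]]), 'xyz': array([ 0.2999208 , -0.49723902,  0.37392657]), 'attitude': array([ 0.13515545,  0.82276385, -0.54464565, -0.09029821])}
```

View pics/top0.png

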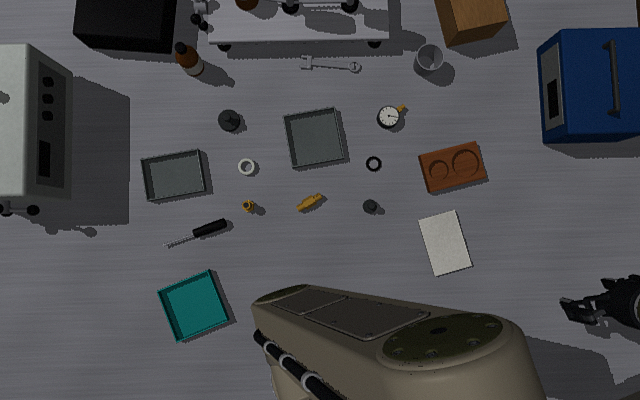

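View pics/scene0.png

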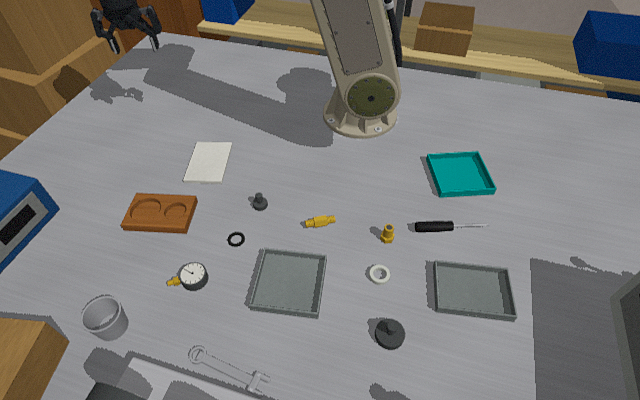

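```bash
cat > h.py <<'E'
from workcell import *
import cv2, numpy as np
from scipy.spatial.transform import Rotation as R
def rot(q): return R.from_quat(np.roll(q,-1))
def ray(c,uv,z,info=None):
    i=info or camera_info(c); K=i["K"]; uv=np.atleast_2d(uv).astype(float)
    d=np.c_[(uv-K[:2,2])/[K[0,0],K[1,1]],np.ones(len(uv))]@rot(i["attitude"]).as_matrix().T
    o=i["xyz"]; return (o+d*((z-o[2])/d[:,2])[:,None])[:,:2]
def find(c,label,z,n=3,pmin=0.2):
    out=[]
    for r in silhouettes(c,label)[:n]:
        if r["p"]<pmin: continue
        v,u=np.nonzero(r["pixels"]); 
        if len(u)<5: continue
        w=ray(c,np.c_[u,v],z); (cx,cy),(a,b),th=cv2.minAreaRect((w*1000).astype(np.float32))
        out.append((round(r["p"],2),[int(k) for k in r["box"]],"mean",w.mean(0).round(4).tolist(),"rect",round(cx),round(cy),round(a),round(b),round(th,1)))
    return out
E
python3 - <<'E'
from h import *
read_camera("top")
for l,z in [("weight_large",.02),("weight_small",.018),("fitting_long",.012),("fitting_short",.02),("gauge",.026),("well_block",.022),("oblong_tray",.022),("square_tray",.022)]:
    print(l); [print("  ",o) for o in find("top",l,z)]
E
```

```text
weight_large
   (0.6, [219, 108, 22, 23], 'mean', [0.6482, 0.2076], 'rect', 648, 207, 54, 55, 89.2)
weight_small
   (0.68, [361, 199, 16, 12], 'mean', [0.4177, -0.1493], 'rect', 419, -149, 33, 33, 88.0)
fitting_long
   (0.8, [298, 193, 24, 17], 'mean', [0.4327, 0.0051], 'rect', 432, 6, 27, 68, 29.5)
fitting_short
   (0.5, [241, 201, 11, 13], 'mean', [0.4264, 0.1618], 'rect', 427, 162, 28, 28, 89.1)
gauge
   (0.56, [380, 105, 23, 24], 'mean', [0.6477, -0.2063], 'rect', 645, -209, 68, 58, 88.7)
well_block
   (0.57, [417, 141, 66, 48], 'mean', [0.5131, -0.3628], 'rect', 514, -363, 100, 157, 13.0)
   (0.56, [280, 109, 60, 53], 'mean', [0.5982, -0.01], 'rect', 598, -10, 141, 138, 8.9)
oblong_tray
   (0.86, [135, 149, 73, 52], 'mean', [0.5096, 0.3508], 'rect', 510, 350, 113, 155, 8.8)
square_tray
   (0.62, [282, 109, 60, 54], 'mean', [0.5977, -0.009], 'rect', 599, -8, 142, 139, 10.3)
   (0.6, [155, 271, 73, 69], 'mean', [0.1804, 0.3012], 'rect', 181, 302, 138, 145, 21.0)
```

The top picture shows weight_large at (230,120), weight_small (371,206), fitting_long (311,202), fitting_short (249,205), gauge (389,117), block (452,167, large well on the right), oblong tray (174,175), square tray (315,137). The turquoise tray at (195,305) is the decoy. The scene picture agrees.

```bash
cat >> h.py <<'E'
def go(x,y,z,yaw=None,half=True):
    """shift (cm) and turn (deg) so the GRASP POINT gets to x,y,z, tool x at world yaw (deg), tool down"""
    s=get_state(); Rc=rot(s["orientation"]); cy=np.degrees(np.arctan2(*Rc.as_matrix()[[1,0],0]))
    if yaw is None: yaw=cy
    best=None
    for k in ((0,180,-180,360,-360) if half else (0,360,-360)):
        d=yaw+k-cy
        q6=np.degrees(s["joint_pos"][5]-s["joint_pos"][0]+np.arctan2(y,x))-d
        if abs(q6)<170 and (best is None or abs(d)<abs(best[0])): best=(d,q6)
    d,q6=best
    Rt=R.from_euler("z",cy+d,degrees=True)*R.from_euler("x",180,degrees=True)
    p=np.array([x,y,z-grip_point_offset])
    sh=Rc.inv().apply(p-s["tcp_pos"])*100; rv=(Rc.inv()*R.from_euler("z",d,degrees=True)*Rc).as_rotvec(degrees=True)
    tl=(Rc.inv()*R.from_euler("z",cy,degrees=True)*R.from_euler("x",180,degrees=True)).as_rotvec(degrees=True)
    print("shift cm",sh.round(2),"turn z",round(rv[2],1),"levelling",tl.round(2),"rows",round(max(np.linalg.norm(sh)/4.17,abs(d)/7.16),1),"cy",round(cy,1),"q6",round(q6),"t",round(s["clock"],2))
E
python3 - <<'E'
from h import *
import workcell
print([k for k in dir(workcell) if k[0]!="_"]); print(grip_point_offset)
s=get_state();i=camera_info("wrist");T=rot(s["orientation"]).inv()
print(T.apply(i["xyz"]-s["tcp_pos"]), T.apply(rot(i["attitude"]).as_matrix().T))
go(.418,-.149,.2,0)
E
```

```text
['MotionError', 'camera_info', 'get_state', 'grip_point_offset', 'hand_in', 'read_camera', 'silhouettes']
0.0187
[ 8.21203064e-02  6.33743153e-05 -1.43385357e-01] [[ 2.55943018e-04  9.99999950e-01 -1.86255397e-04]
 [-9.47098436e-01  1.82625843e-04 -3.20943172e-01]
 [-3.20943122e-01  2.58545359e-04  9.47098435e-01]]
shift cm [ 32.68 -27.48   5.  ] turn z 23.0 levelling [0.01 0.   0.  ] rows 10.3 cy 23.0 q6 160 t 0.55
```

>>> {"method": "send_rows", "body": {
  "series": [4,-4,1,0,0,0,1,8,-8,1.5,0,0,0,1,11,-11,2,0,0,0,1,14,-14,2,0,0,0,1,17,-17,2.5,0,0,0,1,20,-19.5,3,0,0,0,1,22.5,-22,3.2,0,0,0,1,24,-23.5,3.5,0,0,0,1]
}}

```text
clock: 1.22
tcp_pos: [0.3523, -0.222, 0.1971]
orientation: [0.001, 0.98, 0.199, 0.0]
wrist_force: [1.2, -0.5, -0.7]
finger_gap: 0.0852
```

>>> {"method": "send_rows", "body": {
  "series": [3,-3,0.5,0,0,0,1,6,-6,1,0,0,0,1,9,-8.5,1.5,0,0,0,1,11.8,-11.3,1.5,0,0,0,1,11.8,-11.3,1.5,0,0,0,1]
}}

```text
clock: 1.63
tcp_pos: [0.4178, -0.0676, 0.1818]
orientation: [-0.001, 0.979, 0.203, 0.001]
wrist_force: [0.4, -0.1, 0.2]
finger_gap: 0.0856
```

```bash
cat > look.py <<'E'
from h import *
import sys
s=get_state(); print(s["tcp_pos"].round(4),s["clock"])
im=read_camera("wrist"); cv2.imwrite(f"pics/{sys.argv[1]}.png",im)
for a in sys.argv[2:]:
    l,z=a.split(":"); print(l); [print("  ",o) for o in find("wrist",l,float(z))]
E
python3 look.py w1 weight_small:.018 fitting_long:.012 fitting_short:.02
```

```text
[ 0.4178 -0.0676  0.1818] 1.6333
weight_small
   (0.62, [376, 189, 41, 42], 'mean', [0.418, -0.1538], 'rect', 417, -154, 43, 34, 51.7)
fitting_long
   (0.64, [204, 117, 85, 33], 'mean', [0.431, -0.0003], 'rect', 431, 0, 27, 73, 31.2)
fitting_short
   (0.93, [29, 44, 67, 34], 'mean', [0.4278, 0.1552], 'rect', 427, 156, 27, 54, 23.0)
```

View pics/w1.png

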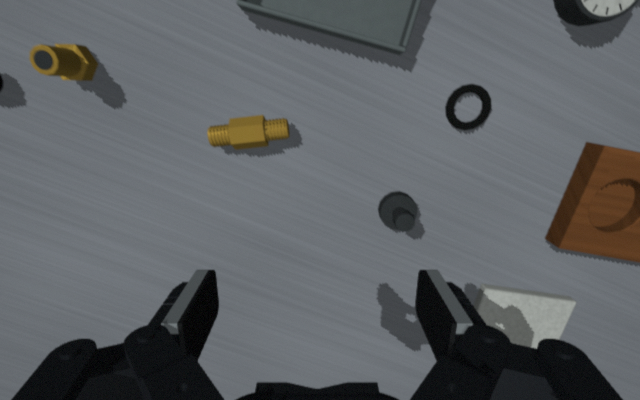

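The wrist picture shows weight_small with its disc at (397,209) and knob at (404,221), fitting_long at (248,131), and fitting_short with its foot at about (78,63).

```bash
python3 - <<'E'
from h import *
print(ray("wrist",[397,209],.014), ray("wrist",[404,221],.04))
go(.418,-.151,.034,23); go(.418,-.151,.1,23)
E
```

```text
[[ 0.41833194 -0.15650168]] [[ 0.41685712 -0.15778556]]
shift cm [-2.85  7.14 16.66] turn z -0.0 levelling [0.03 0.01 0.  ] rows 4.4 cy 23.0 q6 137 t 1.83
shift cm [-2.85  7.15 10.06] turn z -0.0 levelling [0.03 0.01 0.  ] rows 3.0 cy 23.0 q6 137 t 1.83
```

```bash
python3 look.py w2 weight_small:.018 fitting_long:.012 fitting_short:.02; python3 - <<'E'
from h import *
im=cv2.imread("pics/w2.png"); i=camera_info("wrist"); s=get_state(); print(s["tcp_pos"],s["orientation"])
a=cv2.imread("pics/w1.png"); print(cv2.phaseCorrelate(np.float32(a[:,:,1]),np.float32(im[:,:,1])))
from h import *
print(ray("top",[371,209],.014),ray("top",[371.5,206],.04))
E
```

```text
[ 0.4164 -0.074   0.1819] 1.8333
weight_small
   (0.76, [372, 184, 40, 41], 'mean', [0.4197, -0.1498], 'rect', 419, -149, 39, 35, 27.8)
   (0.44, [198, 112, 85, 33], 'mean', [0.4328, 0.0041], 'rect', 433, 4, 29, 73, 26.5)
fitting_long
   (0.6, [199, 112, 84, 35], 'mean', [0.4317, 0.0051], 'rect', 432, 5, 28, 74, 29.6)
fitting_short
   (0.66, [16, 39, 70, 38], 'mean', [0.4275, 0.1617], 'rect', 427, 162, 28, 56, 21.4)
[ 0.41615547 -0.07497697  0.18185456] [1.48040179e-04 9.80282898e-01 1.97599130e-01 3.22634308e-05]
((0.1258184134929934, -0.09106324280520539), 0.48178534412384033)
[[ 0.40986397 -0.15339699]] [[ 0.41611469 -0.15088042]]
```

>>> {"method": "send_rows", "body": {
  "series": [-1.0,2.6,3,0,0,0,1,-2.0,5.2,6,0,0,0,1,-2.7,7.1,9,0,0,0,1,-2.7,7.1,12,0,0,0,1,-2.7,7.1,14.5,0,0,0,1,-2.7,7.1,16,0,0,0,1,-2.7,7.1,16.5,0,0,0,1,-2.7,7.1,16.5,0,0,0,1,-2.7,7.1,16.5,0,0,0,1],
  "newtons": 40
}}

```text
clock: 2.78
tcp_pos: [0.4194, -0.1503, 0.0173]
orientation: [0.0, 0.98, 0.198, 0.0]
wrist_force: [-0.3, 0.3, 1.1]
finger_gap: 0.0855
```

>>> {"method": "send_rows", "body": {
  "series": [0,0,0,0,0,0,0,0,0,0,0,0,0,0,0,0,0,0,0,0,0,0,0,0,0,0,0,0,0,0,0,0,0,0,0,0,0,0,0,0,0,0,0,0,0,0,0,0,0]
}}

```text
clock: 3.37
tcp_pos: [0.4196, -0.1496, 0.0172]
orientation: [0.0, 0.98, 0.199, 0.0]
wrist_force: [0.6, -0.0, 3.7]
finger_gap: 0.0166
```

```bash
python3 look.py w3 ; python3 - <<'E'
from h import *
th=np.radians(13); b=np.array([.514,-.363]); print(b+R.from_euler("z",13,degrees=True).as_matrix()[:2,1]*.038)
go(*(b+.038*np.array([-np.sin(th),np.cos(th)])),.15,23)
E
```

```text
[ 0.4196 -0.1496  0.0172] 3.3667
[ 0.50545186 -0.32597394]
shift cm [  1.03  19.59 -11.4 ] turn z -0.0 levelling [ 0.04 -0.03 -0.  ] rows 5.4 cy 23.0 q6 124 t 3.42
```

View pics/w3.png

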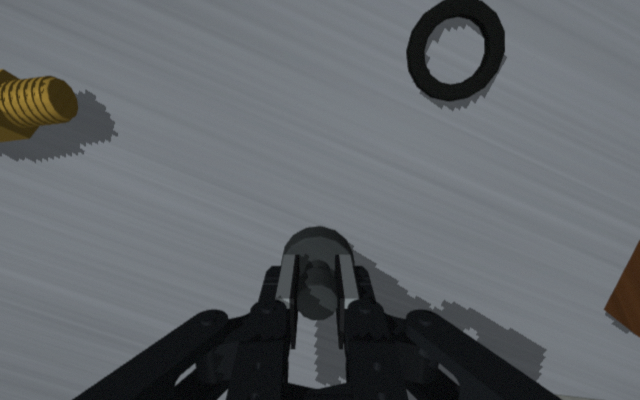

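>>> {"method": "send_rows", "body": {
  "series": [0,0,-1,0,0,0,0,0,0,-3,0,0,0,0,0,1,-5.5,0,0,0,0,0,4,-7,0,0,0,0,0.5,7.5,-8,0,0,0,0,0.7,11,-8,0,0,0,0,0.9,14.5,-8,0,0,0,0,1,17.5,-8,0,0,0,0,1,19.6,-8,0,0,0,0,1,19.6,-8,0,0,0,0]
}}

```text
clock: 4.25
tcp_pos: [0.5065, -0.3304, 0.0961]
orientation: [0.001, 0.98, 0.198, 0.001]
wrist_force: [0.5, -0.3, -0.5]
finger_gap: 0.0161
```

>>> {"method": "send_rows", "body": {
  "series": [0,0,0,0,0,0,0,0,0,0,0,0,0,0]
}}

```text
clock: 4.42
tcp_pos: [0.504, -0.325, 0.0959]
orientation: [-0.001, 0.98, 0.199, -0.001]
wrist_force: [-0.5, 0.5, -0.8]
finger_gap: 0.0163
```

```bash
python3 look.py w4 well_block:.022 weight_small:.07; python3 -c "
from h import *
go(.505,-.326,.046,23)"
```

```text
[ 0.504  -0.325   0.0959] 4.4167
well_block
   (0.79, [264, 126, 250, 176], 'mean', [0.525, -0.3683], 'rect', 516, -367, 104, 152, 12.8)
weight_small
   (0.61, [284, 225, 69, 94], 'mean', [0.4902, -0.331], 'rect', 489, -335, 59, 36, 33.2)
shift cm [0.01 0.15 6.93] turn z 0.0 levelling [-0.06  0.03 -0.  ] rows 1.7 cy 23.0 q6 124 t 4.57
```

View pics/w4.png

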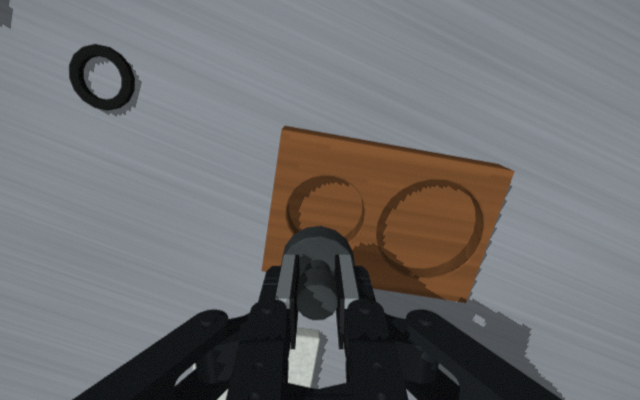

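The picture shows weight_small hanging under the jaws (disc about (318,260)), the small well at about (325,212) and the large well at about (430,229).

```bash
python3 -c "
from h import *
print(ray('wrist',[[325.5,211.5],[430.5,229]],.022), ray('wrist',[[318,261]],.092),get_state()['tcp_pos'])
w=ray('wrist',[[283,126],[513,170],[468,301],[263,270]],.022);print(w,w.mean(0))"
```

```text
[[ 0.50810615 -0.32965312]
 [ 0.52442094 -0.40036578]] [[ 0.50675118 -0.32456249]] [ 0.5043432  -0.32473745  0.09661858]
[[ 0.54935161 -0.28315866]
 [ 0.58122932 -0.42901635]
 [ 0.48489966 -0.45353949]
 [ 0.45021408 -0.30651174]] [ 0.51642367 -0.36805656]
```

>>> {"method": "send_rows", "body": {
  "series": [0,0.6,2,0,0,0,0,0,0.6,4,0,0,0,0,0,0.6,5,0,0,0,0,0,0.6,6,0,0,0,0,0,0.6,6.7,0,0,0,0,0,0.6,7.1,0,0,0,0,0,0.6,7.1,0,0,0,0,0,0.6,7.1,0,0,0,0]
}}

```text
clock: 5.23
tcp_pos: [0.5076, -0.3318, 0.0263]
orientation: [0.0, 0.98, 0.199, 0.0]
wrist_force: [-0.7, 0.6, -1.0]
finger_gap: 0.0162
```

>>> {"method": "send_rows", "body": {
  "series": [0,0,0,0,0,0,0.3,0,0,0,0,0,0,0.6,0,0,0,0,0,0,0.6,0,0,0,0,0,0,0.6,0,0,-3,0,0,0,0.6,0,0,-6,0,0,0,1,0,0,-10,0,0,0,1,0,0,-13,0,0,0,1,0,0,-13,0,0,0,1,0,0,-13,0,0,0,1]
}}

```text
clock: 6.07
tcp_pos: [0.5087, -0.3328, 0.1587]
orientation: [0.002, 0.98, 0.199, 0.002]
wrist_force: [0.0, 0.3, -0.7]
finger_gap: 0.085
```

```bash
python3 look.py w5 well_block:.022 weight_small:.022; python3 -c "
from h import *
go(.433,.005,.15,29.5)
go(.648,-.208,.2,23)
go(.648,.208,.2,23)"
```

```text
[ 0.5087 -0.3328  0.1587] 6.0667
well_block
   (0.81, [261, 123, 200, 138], 'mean', [0.5172, -0.365], 'rect', 514, -364, 102, 148, 12.8)
weight_small
   (0.77, [293, 167, 42, 40], 'mean', [0.5056, -0.3295], 'rect', 505, -330, 36, 34, 23.0)
shift cm [  6.34 -33.8    2.38] turn z -6.5 levelling [-0.11  0.06 -0.  ] rows 8.3 cy 23.0 q6 151 t 6.22
shift cm [17.82 -5.82 -2.69] turn z -0.0 levelling [-0.11  0.06 -0.  ] rows 4.5 cy 23.0 q6 139 t 6.22
shift cm [ 34.05 -44.12  -2.63] turn z 180.0 levelling [-0.11  0.06 -0.  ] rows 25.1 cy 23.0 q6 -5 t 6.22
```

View pics/w5.png

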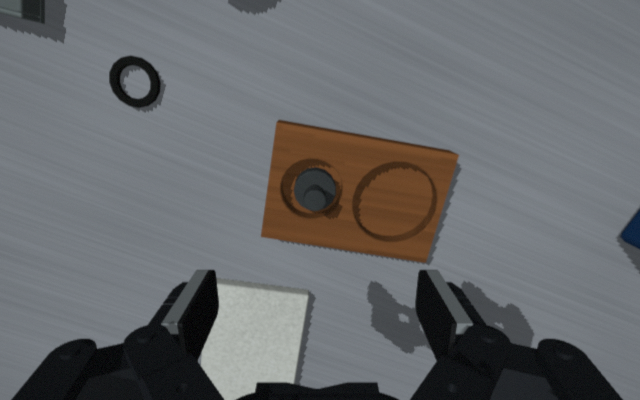

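weight_small sits upright in the small well (weight (313,188), well centre about (311,187)). Next is the gauge.

>>> {"method": "send_rows", "body": {
  "series": [1.5,-0.5,-0.5,0,0,-6.7,1,3.5,-1,-1,0,0,-13.4,1,5.5,-2,-1,0,0,-20.1,1,7.5,-2.5,-1.5,0,0,-26.8,1,9.5,-3,-2,0,0,-33.5,1,11.5,-4,-2,0,0,-40.2,1,13.5,-4.5,-2.5,0,0,-46.9,1,15.5,-5,-2.5,0,0,-53.6,1,17.5,-5.5,-2.5,0,0,-60.3,1,17.8,-5.8,-2.5,0,0,-67,1]
}}

```text
clock: 7.05
tcp_pos: [0.65, -0.2064, 0.1782]
orientation: [-0.001, 0.704, 0.71, -0.0]
wrist_force: [-0.4, 0.3, 0.3]
finger_gap: 0.0848
```

>>> {"method": "send_rows", "body": {
  "series": [0,0,0,0,0,0,1,0,0,0,0,0,0,1]
}}

```text
clock: 7.22
tcp_pos: [0.6478, -0.2082, 0.1788]
orientation: [-0.002, 0.708, 0.706, -0.001]
wrist_force: [0.2, -0.4, 0.0]
finger_gap: 0.0853
```

```bash
python3 look.py w6 gauge:.026 square_tray:.022; python3 -c "
from h import *
go(.647,-.208,.016,90)"
```

```text
[ 0.6478 -0.2082  0.1788] 7.2167
gauge
square_tray
   (0.87, [175, 0, 182, 39], 'mean', [0.5976, -0.0752], 'rect', 610, -79, 27, 139, 89.8)
shift cm [ 0.12 -0.05 18.28] turn z -0.2 levelling [-0.07 -0.02  0.  ] rows 4.4 cy 89.8 q6 72 t 7.37
```

View pics/w6.png

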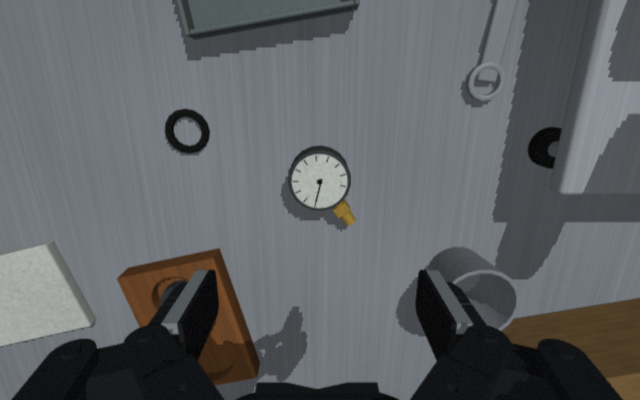

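```bash
python3 -c "
from h import *
g=ray('wrist',[[320,180.5]],.026)[0];print(g, ray('wrist',[[460,275],[415,300]],.03),ray('wrist',[[185,36],[358,5]],.022))
go(*g,.017,90)"
```

```text
[ 0.65009079 -0.20759828] [[ 0.78415502 -0.30051942]
 [ 0.743506   -0.32837938]] [[ 0.54373856 -0.0905886 ]
 [ 0.6793329  -0.06944345]]
shift cm [ 0.16  0.26 18.18] turn z -0.2 levelling [-0.07 -0.02  0.  ] rows 4.4 cy 89.8 q6 72 t 7.37
```

>>> {"method": "send_rows", "body": {
  "series": [0.2,0.3,4,0,0,0,1,0.2,0.3,8,0,0,0,1,0.2,0.3,11.5,0,0,0,1,0.2,0.3,14.5,0,0,0,1,0.2,0.3,16.5,0,0,0,1,0.2,0.3,17.5,0,0,0,1,0.2,0.3,17.7,0,0,0,1,0.2,0.3,17.7,0,0,0,1,0.2,0.3,17.7,0,0,0,1],
  "newtons": 40
}}

```text
clock: 8.12
tcp_pos: [0.6527, -0.2076, 0.0056]
orientation: [0.001, 0.708, 0.707, 0.0]
wrist_force: [0.5, -1.3, 0.3]
finger_gap: 0.0851
```

>>> {"method": "send_rows", "body": {
  "series": [0,0,0,0,0,0,0,0,0,0,0,0,0,0,0,0,0,0,0,0,0,0,0,0,0,0,0,0,0,0,0,0,0,0,0,0,0,0,-1,0,0,0,0,0,0,-2,0,0,0,0,0,0,-4,0,0,0,0,0,0,-4,0,0,0,0]
}}

```text
$.series: bad value
```

```bash
python3 look.py w7 gauge:.06 square_tray:.022; python3 -c "
from h import *
go(.598,-.009,.08,90)"
```

```text
[ 0.6527 -0.2076  0.0056] 8.1167
gauge
   (0.61, [242, 210, 139, 155], 'mean', [0.6514, -0.1818], 'rect', 650, -186, 40, 56, 7.4)
square_tray
shift cm [19.83 -5.49 -5.59] turn z -0.1 levelling [0.19 0.09 0.  ] rows 5.1 cy 89.9 q6 89 t 8.27
```

>>> {"method": "send_rows", "body": {
  "series": [0,0,0,0,0,0,0,0,0,0,0,0,0,0,0,0,0,0,0,0,0,0,0,0,0,0,0,0,0,0,0,0,0,0,0,0,0,-1,0,0,0,0,0,0,-2,0,0,0,0,0,0,-4,0,0,0,0,0,0,-4,0,0,0,0]
}}

```text
clock: 9.02
tcp_pos: [0.6538, -0.2077, 0.048]
orientation: [0.003, 0.707, 0.707, 0.001]
wrist_force: [1.1, -0.4, 0.4]
finger_gap: 0.0549
```

```bash
python3 look.py w7 gauge:.06 square_tray:.022; python3 -c "
from h import *
go(.598,-.009,.08,90)"
```

```text
[ 0.6538 -0.2077  0.048 ] 9.0167
gauge
   (0.63, [249, 214, 138, 152], 'mean', [0.6537, -0.2074], 'rect', 652, -213, 58, 80, 6.3)
square_tray
   (0.7, [75, 0, 41, 5], 'mean', [0.5586, -0.0917], 'rect', 560, -92, 2, 16, 90.0)
shift cm [19.78 -5.38 -1.76] turn z -0.0 levelling [0.03 0.02 0.  ] rows 4.9 cy 90.0 q6 89 t 9.17
```

View pics/w7.png

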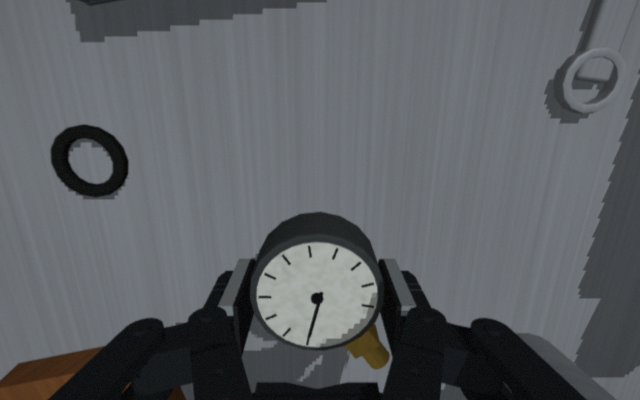

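>>> {"method": "send_rows", "body": {
  "series": [1,-0.2,-1.5,0,0,0,0,4,-1,-2,0,0,0,0,7.5,-2,-2,0,0,0,0,11,-3,-2,0,0,0,0,14.5,-4,-2,0,0,0,0,17.5,-4.7,-2,0,0,0,0,19.5,-5.2,-2,0,0,0,0,19.7,-5.2,-2,0,0,0,0,19.7,-5.2,-1.5,0,0,0,0,19.7,-5.2,-1,0,0,0,0]
}}

```text
clock: 10.0
tcp_pos: [0.6, -0.0096, 0.0539]
orientation: [0.001, 0.707, 0.707, 0.0]
wrist_force: [-0.2, -0.1, -2.4]
finger_gap: 0.0548
```

>>> {"method": "send_rows", "body": {
  "series": [0,0,1,0,0,0,0,0,0,2,0,0,0,0,0,0,3,0,0,0,0,0,0,4,0,0,0,0,0,0,4.5,0,0,0,0,0,0,4.7,0,0,0,0,0,0,4.7,0,0,0,0,0,0,4.7,0,0,0,0]
}}

```text
clock: 10.67
tcp_pos: [0.5985, -0.0104, 0.0084]
orientation: [-0.0, 0.708, 0.707, -0.001]
wrist_force: [-7.8, -0.2, 16.7]
finger_gap: 0.0548
```

```bash
python3 look.py w8; python3 -c "
from h import *
s=get_state();print(s['wrist_force'],s['tcp_pos'])"
```

```text
[ 0.5985 -0.0104  0.0084] 10.6667
[-7.53394788 -0.63079295 17.90247436] [ 0.59855026 -0.01036252  0.00842139]
```

View pics/w8.png

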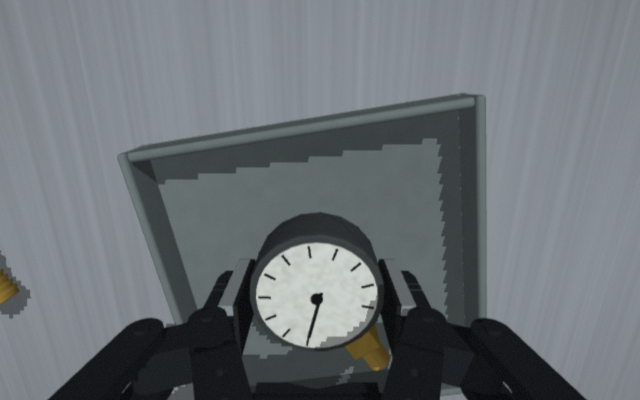

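The gauge is in the middle of the grey square tray, face up and touching the floor (17 N). I'll release it and go to the long fitting.

>>> {"method": "send_rows", "body": {
  "series": [0,0,-0.1,0,0,0,0.75,0,0,-0.1,0,0,0,0.8,0,0,-0.1,0,0,0,0.8,0,0,-0.1,0,0,0,0.8,0,0,-3,0,0,0,0.8,0,0,-6,0,0,0,0.9,0,0,-9,0,0,0,1,0,0,-12,0,0,0,1,0,0,-13,0,0,0,1,0,0,-13,0,0,0,1]
}}

```text
clock: 11.55
tcp_pos: [0.602, -0.0101, 0.14]
orientation: [0.003, 0.707, 0.707, 0.002]
wrist_force: [0.8, 0.5, 0.6]
finger_gap: 0.0851
```

```bash
python3 look.py w9 gauge:.03 square_tray:.022; python3 -c "
from h import *
go(.432,.005,.15,120)"
```

```text
[ 0.602  -0.0101  0.14  ] 11.55
gauge
   (0.79, [278, 155, 76, 92], 'mean', [0.5973, -0.0082], 'rect', 596, -14, 54, 75, 7.4)
square_tray
   (0.67, [206, 89, 203, 191], 'mean', [0.5968, -0.0012], 'rect', 597, -8, 136, 138, 8.8)
shift cm [  1.45 -16.68   0.41] turn z -30.0 levelling [-0.14 -0.02  0.  ] rows 4.2 cy 90.0 q6 61 t 11.7
```

Gauge placed at the tray centre. Now to the long fitting.

>>> {"method": "send_rows", "body": {
  "series": [0.3,-2,0,0,0,-5,1,0.6,-5,0,0,0,-10,1,0.8,-8,0,0,0,-15,1,1,-11,0,0,0,-20,1,1.2,-14,0,0,0,-25,1,1.4,-16,0,0,0,-30,1,1.5,-16.7,0,0,0,-30,1,1.5,-16.7,0,0,0,-30,1,1.5,-16.7,0,0,0,-30,1]
}}

```text
clock: 12.45
tcp_pos: [0.433, 0.0053, 0.1361]
orientation: [-0.0, 0.501, 0.865, -0.0]
wrist_force: [0.5, -0.5, -0.4]
finger_gap: 0.0857
```

```bash
python3 look.py w10 fitting_long:.012 ; python3 -c "
from h import *
go(.432,.005,.02,120)"
```

```text
[0.433  0.0053 0.1361] 12.45
fitting_long
   (0.96, [300, 151, 37, 87], 'mean', [0.434, 0.0044], 'rect', 435, 3, 27, 74, 29.0)
shift cm [ 0.1  -0.19 13.52] turn z -0.1 levelling [0.03 0.03 0.  ] rows 3.2 cy 119.9 q6 61 t 12.55
```

View pics/w10.png

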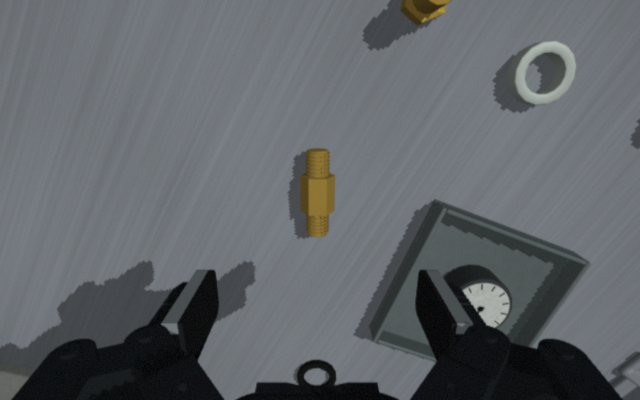

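>>> {"method": "send_rows", "body": {
  "series": [0,-0.1,4,0,0,0,1,0,-0.1,8,0,0,0,1,0,-0.1,10.5,0,0,0,1,0,-0.1,12.5,0,0,0,1,0,-0.1,13.3,0,0,0,1,0,-0.1,13.5,0,0,0,1,0,-0.1,13.5,0,0,0,1,0,-0.1,13.5,0,0,0,0.5]
}}

```text
clock: 13.22
tcp_pos: [0.4333, 0.0046, 0.0027]
orientation: [0.001, 0.5, 0.866, 0.0]
wrist_force: [-0.8, -0.4, -0.2]
finger_gap: 0.0759
```

>>> {"method": "send_rows", "body": {
  "series": [0,0,0,0,0,0,0,0,0,0,0,0,0,0,0,0,0,0,0,0,0,0,0,0,0,0,0,0,0,0,0,0,0,0,0,0,0,0,0,0,0,0,0,0,-1,0,0,0,0,0,0,-3,0,0,0,0,0,0,-5,0,0,0,0,0,0,-5,0,0,0,0]
}}

```text
clock: 14.05
tcp_pos: [0.434, 0.0045, 0.0548]
orientation: [0.002, 0.5, 0.866, 0.001]
wrist_force: [1.7, 0.3, -1.1]
finger_gap: 0.0255
```

```bash
python3 look.py w11; python3 -c "
from h import *
th=np.radians(9);c=np.array([.510,.350]);p=c+.03*np.array([-np.sin(th),np.cos(th)]);print(p)
go(*p,.12,9)
go(*c,.12,9)"
```

```text
[0.434  0.0045 0.0548] 14.05
[0.50530697 0.37963065]
shift cm [28.89 24.97 -4.78] turn z -69.0 levelling [0.19 0.16 0.  ] rows 9.6 cy 120.0 q6 28 t 14.1
shift cm [26.09 23.89 -4.78] turn z -69.0 levelling [0.19 0.16 0.  ] rows 9.6 cy 120.0 q6 25 t 14.1
```

View pics/w11.png

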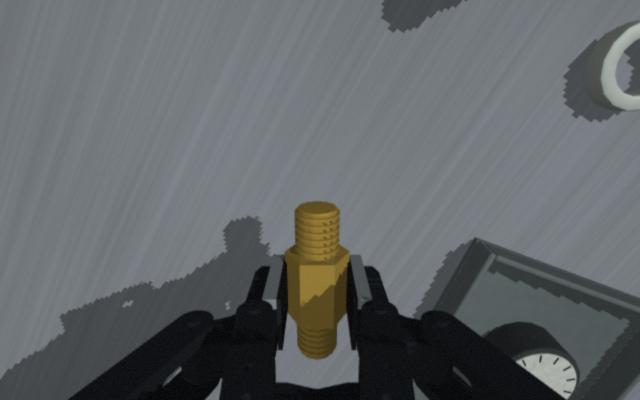

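The long fitting is level and gripped across the hexagon. I'll carry it to the oblong tray.

>>> {"method": "send_rows", "body": {
  "series": [0,0,-2.5,0,0,0,0,2,2,-4.5,0,0,-6,0,4.5,4,-4.8,0,0,-12.5,0,7,6,-4.8,0,0,-19,0,9.5,8.2,-4.8,0,0,-25.5,0,12,10.4,-4.8,0,0,-32,0,14.5,12.6,-4.8,0,0,-38,0,17,14.8,-4.8,0,0,-44,0,19.5,17,-4.8,0,0,-50,0,22,19,-4.8,0,0,-56,0]
}}

```text
clock: 14.93
tcp_pos: [0.4861, 0.2919, 0.0982]
orientation: [-0.001, 0.033, 0.999, -0.0]
wrist_force: [-0.1, -0.7, -2.2]
finger_gap: 0.0253
```

```bash
python3 -c "
from h import *
go(.5053,.3796,.12,9)"
```

```text
shift cm [-1.35  8.88 -0.32] turn z -12.7 levelling [-0.05 -0.08  0.  ] rows 2.2 cy 176.3 q6 28 t 14.93
```

>>> {"method": "send_rows", "body": {
  "series": [-0.4,2.5,0,0,0,-4,0,-0.8,5,0,0,0,-8,0,-1,7,0,0,0,-12.5,0,-1.2,8.6,0,0,0,-12.5,0,-1.2,8.6,0,0,0,-12.5,0,-1.2,8.6,0,0,0,-12.5,0]
}}

```text
clock: 15.43
tcp_pos: [0.5037, 0.3755, 0.0979]
orientation: [-0.001, -0.074, 0.997, -0.001]
wrist_force: [0.1, -0.8, -1.7]
finger_gap: 0.0254
```

```bash
python3 look.py w12 oblong_tray:.022; python3 -c "
from h import *
go(.5053,.3796,.12,9)"
```

```text
[0.5037 0.3755 0.0979] 15.4333
oblong_tray
   (0.96, [162, 135, 235, 156], 'mean', [0.4995, 0.3437], 'rect', 511, 351, 113, 151, 8.9)
shift cm [-0.23  0.5  -0.28] turn z -0.6 levelling [-0.07 -0.12  0.  ] rows 0.1 cy -171.6 q6 28 t 15.53
```

View pics/w12.png

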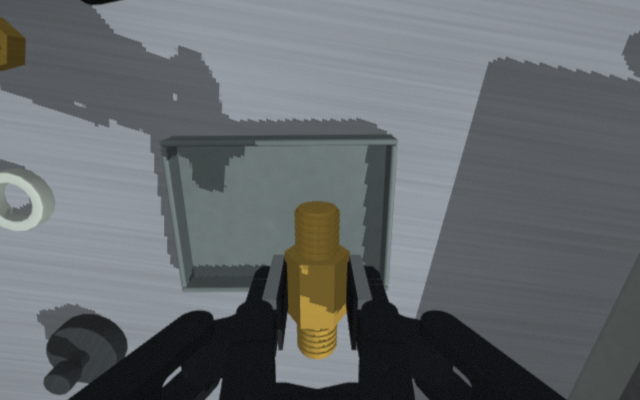

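>>> {"method": "send_rows", "body": {
  "series": [-0.3,0.5,2,0,0,0,0,-0.3,0.5,4,0,0,0,0,-0.3,0.5,6,0,0,0,0,-0.3,0.5,7.3,0,0,0,0,-0.3,0.5,8.3,0,0,0,0,-0.3,0.5,8.9,0,0,0,0,-0.3,0.5,9.1,0,0,0,0,-0.3,0.5,9.1,0,0,0,0,-0.3,0.5,9.1,0,0,0,0]
}}

```text
clock: 16.28
tcp_pos: [0.5074, 0.3808, 0.0096]
orientation: [0.001, -0.074, 0.997, 0.0]
wrist_force: [-0.1, -0.5, -0.7]
finger_gap: 0.0254
```

>>> {"method": "send_rows", "body": {
  "series": [0,0,0,0,0,0,0.4,0,0,0,0,0,0,0.5,0,0,0,0,0,0,0.5,0,0,0,0,0,0,0.5,0,0,-3,0,0,0,0.5,0,0,-6,0,0,0,0.6,0,0,-9,0,0,0,1,0,0,-12,0,0,0,1,0,0,-13,0,0,0,1,0,0,-13,0,0,0,1]
}}

```text
clock: 17.12
tcp_pos: [0.5089, 0.382, 0.1428]
orientation: [0.003, -0.074, 0.997, 0.002]
wrist_force: [0.9, 0.8, -0.0]
finger_gap: 0.0854
```

```bash
python3 look.py w13 oblong_tray:.022 fitting_long:.016 fitting_short:.02; python3 -c "
from h import *
go(.427,.162,.2,180)"
```

```text
[0.5089 0.382  0.1428] 17.1167
oblong_tray
fitting_long
   (0.59, [298, 146, 35, 90], 'mean', [0.5013, 0.3779], 'rect', 503, 378, 72, 28, 7.5)
fitting_short
   (0.55, [1, 15, 58, 50], 'mean', [0.4233, 0.1691], 'rect', 423, 170, 40, 31, 82.4)
shift cm [ 11.   -20.42  -4.41] turn z 8.5 levelling [-0.08 -0.18  0.  ] rows 5.7 cy -171.5 q6 21 t 17.32
```

View pics/w13.png

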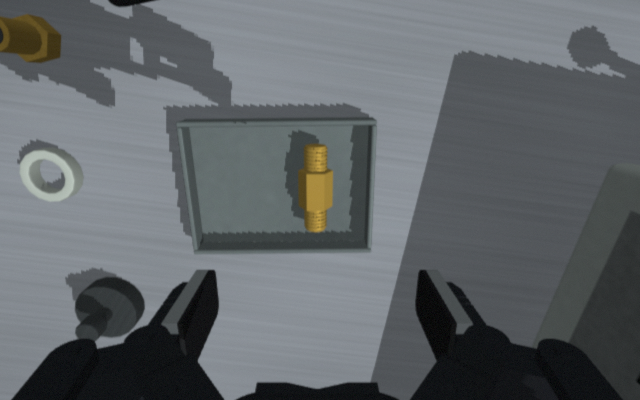

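The long fitting lies in the oblong tray's right half at (317,190), clear of the walls. Next is the short fitting.

>>> {"method": "send_rows", "body": {
  "series": [1.5,-3,0,0,0,0,1,3.3,-6,0,0,0,0,1,5,-9.5,0,0,0,0,1,7,-13,0,0,0,0,1,9,-16.5,0,0,0,0,1,10.4,-19.3,0,0,0,0,1,11,-20.4,0,0,0,0,1,11,-20.4,0,0,0,0,1,11,-20.4,0,0,0,0,1,11,-20.4,0,0,0,0,1]
}}

```text
clock: 18.15
tcp_pos: [0.4285, 0.1635, 0.1383]
orientation: [-0.0, -0.074, 0.997, 0.0]
wrist_force: [0.9, 0.1, -0.3]
finger_gap: 0.0854
```

```bash
python3 look.py w14 fitting_short:.02; python3 -c "
from h import *
go(.427,.162,.034,188.5)
v=silhouettes('wrist','fitting_short')[0]['pixels'];p=np.argwhere(v);print(p[p[:,0]<p[:,0].min()+3].mean(0),p.min(0),p.max(0))"
```

```text
[0.4285 0.1635 0.1383] 18.15
fitting_short
   (0.57, [297, 170, 40, 48], 'mean', [0.427, 0.1623], 'rect', 427, 162, 28, 39, 81.7)
shift cm [ 0.18 -0.15 12.32] turn z 0.0 levelling [ 0.01 -0.   -0.  ] rows 3.0 cy -171.5 q6 12 t 18.25
[171.34615385 317.73076923] [170 297] [216 334]
```

View pics/w14.png

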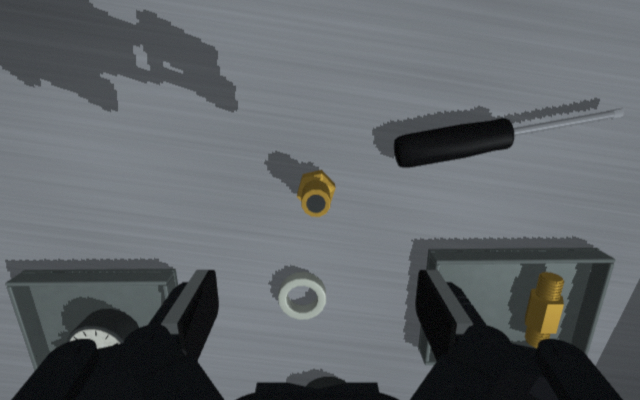

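>>> {"method": "send_rows", "body": {
  "series": [0,0,3.5,0,0,0,1,0,0,7,0,0,0,1,0,0,9.5,0,0,0,1,0,0,11.3,0,0,0,1,0,0,12,0,0,0,1,0,0,12.1,0,0,0,1,0,0,12.1,0,0,0,1,0,0,12.1,0,0,0,0.5]
}}

```text
clock: 18.97
tcp_pos: [0.4292, 0.1632, 0.0188]
orientation: [0.001, -0.074, 0.997, 0.0]
wrist_force: [0.6, -0.4, 0.2]
finger_gap: 0.0753
```

>>> {"method": "send_rows", "body": {
  "series": [0,0,0,0,0,0,0,0,0,0,0,0,0,0,0,0,0,0,0,0,0,0,0,0,0,0,0,0,0,0,0,0,0,0,0,0,0,0,0,0,0,0,0,0,-1,0,0,0,0,0,0,-3,0,0,0,0,0,0,-6,0,0,0,0,0,0,-6,0,0,0,0]
}}

```text
clock: 19.8
tcp_pos: [0.4308, 0.1633, 0.0818]
orientation: [0.003, -0.074, 0.997, 0.0]
wrist_force: [1.0, 0.8, -1.5]
finger_gap: 0.0209
```

```bash
python3 look.py w15; python3 -c "
from h import *
th=np.radians(8.9);c=np.array([.511,.351]);p=c-.033*np.array([-np.sin(th),np.cos(th)]);print(p)
go(*p,.12,188.5)"
```

```text
[0.4308 0.1633 0.0818] 19.8
[0.51610544 0.31839732]
shift cm [-10.78  14.09  -2.06] turn z -0.0 levelling [0.01 0.31 0.  ] rows 4.3 cy -171.5 q6 23 t 19.85
```

View pics/w15.png

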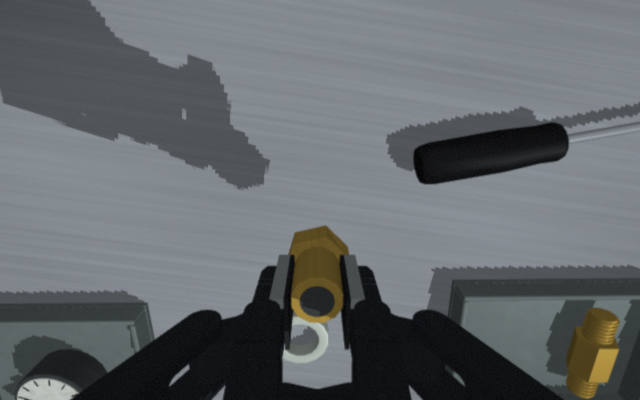

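>>> {"method": "send_rows", "body": {
  "series": [-1.5,2,-0.5,0,0,0,0,-3.8,5,-0.5,0,0,0,0,-6,8,-0.5,0,0,0,0,-8.5,11,-0.5,0,0,0,0,-10.2,13.3,-0.5,0,0,0,0,-10.8,14.1,-0.5,0,0,0,0,-10.8,14.1,0,0,0,0,0,-10.8,14.1,1,0,0,0,0,-10.8,14.1,2,0,0,0,0]
}}

```text
clock: 20.6
tcp_pos: [0.5128, 0.3168, 0.056]
orientation: [-0.001, -0.074, 0.997, -0.001]
wrist_force: [-0.7, -1.3, -0.5]
finger_gap: 0.0205
```

>>> {"method": "send_rows", "body": {
  "series": [0,0,1,0,0,0,0,0,0,2,0,0,0,0,0,0,3,0,0,0,0,0,0,3.5,0,0,0,0,0,0,3.55,0,0,0,0,0,0,3.55,0,0,0,0]
}}

```text
clock: 21.1
tcp_pos: [0.5135, 0.3172, 0.0225]
orientation: [-0.0, -0.074, 0.997, -0.0]
wrist_force: [-1.2, -1.4, 3.8]
finger_gap: 0.0207
```

>>> {"method": "send_rows", "body": {
  "series": [0,0,0,0,0,0,0.3,0,0,0,0,0,0,0.42,0,0,0,0,0,0,0.42,0,0,0,0,0,0,0.42,0,0,-3,0,0,0,0.42,0,0,-6,0,0,0,0.5,0,0,-9,0,0,0,1,0,0,-11,0,0,0,1,0,0,-12,0,0,0,1,0,0,-12,0,0,0,1]
}}

```text
clock: 21.93
tcp_pos: [0.5157, 0.3189, 0.145]
orientation: [0.002, -0.074, 0.997, 0.001]
wrist_force: [0.5, -0.0, -0.3]
finger_gap: 0.0854
```

```bash
python3 look.py w16 fitting_short:.02 fitting_long:.016 weight_large:.02; python3 -c "
from h import *
go(.648,.208,.16,188.5)"
```

```text
[0.5157 0.3189 0.145 ] 21.9333
fitting_short
   (0.56, [297, 166, 37, 47], 'mean', [0.5097, 0.3156], 'rect', 510, 315, 28, 38, 81.5)
fitting_long
   (0.57, [374, 147, 39, 91], 'mean', [0.5019, 0.3778], 'rect', 504, 378, 72, 28, 7.6)
weight_large
   (0.83, [145, 277, 38, 43], 'mean', [0.6258, 0.1952], 'rect', 626, 195, 13, 56, 57.8)
shift cm [-11.74 -12.83  -0.13] turn z -0.0 levelling [-0.06 -0.18  0.  ] rows 4.2 cy -171.5 q6 9 t 22.13
```

View pics/w16.png

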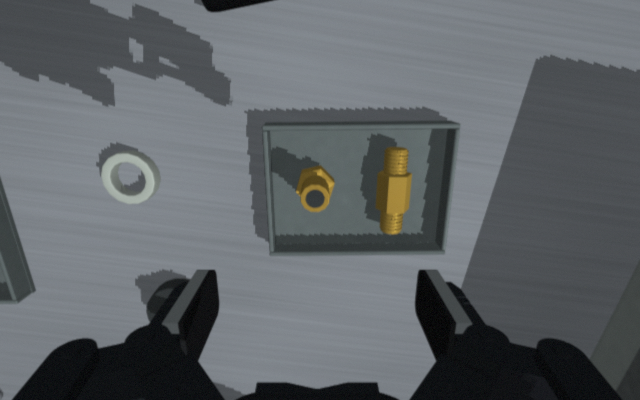

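Both fittings stand and lie side by side in the oblong tray, short one at (316,190) upright, long one at (395,190). The picture quota is used up, so I'll place the last weight by numbers.

>>> {"method": "send_rows", "body": {
  "series": [-2,-2,0,0,0,0,1,-4,-4.4,0,0,0,0,1,-6.5,-7,0,0,0,0,1,-9,-9.8,0,0,0,0,1,-11,-12,0,0,0,0,1,-11.7,-12.8,0,0,0,0,1,-11.7,-12.8,0,0,0,0,1,-11.7,-12.8,0,0,0,0,1,-11.7,-12.8,0,0,0,0,1]
}}

```text
clock: 22.88
tcp_pos: [0.647, 0.2095, 0.1412]
orientation: [-0.001, -0.074, 0.997, 0.0]
wrist_force: [-1.2, -0.7, -0.2]
finger_gap: 0.0857
```

```bash
python3 look.py w17 weight_large:.018; python3 - <<'E'
from h import *
go(.648,.208,.041,188.5)
v=silhouettes('wrist','weight_large')[0]['pixels'].astype(np.uint8)
# predicted outline of the weight at candidate (x,y): disc rims + knob rims, fit by IoU
i=camera_info("wrist");K=i["K"];Rm=rot(i["attitude"]).as_matrix()
a=np.linspace(0,2*np.pi,40)
def render(x,y,zo=0):
    m=np.zeros_like(v)
    for grp in [((.028,0),(.028,.018)),((.01,.031),(.01,.046))]:
        P=np.vstack([np.c_[x+r*np.cos(a),y+r*np.sin(a),0*a+z+zo] for r,z in grp])
        c=(P-i["xyz"])@Rm; uv=c[:,:2]/c[:,2:]*[K[0,0],K[1,1]]+K[:2,2]
        cv2.fillConvexPoly(m,cv2.convexHull(uv.round().astype(np.int32)),1)
    return m
best=max(((( (m:=render(x,y))&v).sum()/(m|v).sum(),x,y) for x in np.arange(.635,.662,.001) for y in np.arange(.195,.222,.001)))
print(best)
E
```

```text
[0.647  0.2095 0.1412] 22.8833
weight_large
   (0.83, [282, 164, 66, 68], 'mean', [0.6507, 0.2081], 'rect', 651, 208, 56, 56, 53.4)
shift cm [-0.06 -0.21 11.97] turn z 0.1 levelling [ 0.01 -0.07 -0.  ] rows 2.9 cy -171.4 q6 9 t 22.98
(np.float64(0.9462503199385718), np.float64(0.654), np.float64(0.20900000000000002))
```

>>> {"method": "send_rows", "body": {
  "series": [-0.4,-0.2,3.5,0,0,0,1,-0.4,-0.2,7,0,0,0,1,-0.4,-0.2,9.5,0,0,0,1,-0.4,-0.2,11.2,0,0,0,1,-0.4,-0.2,11.9,0,0,0,1,-0.4,-0.2,12,0,0,0,1,-0.4,-0.2,12,0,0,0,1,-0.4,-0.2,12,0,0,0,0.5],
  "newtons": 60
}}

```text
clock: 23.7
tcp_pos: [0.654, 0.2079, 0.0242]
orientation: [0.001, -0.074, 0.997, 0.0]
wrist_force: [0.9, -0.2, -1.2]
finger_gap: 0.0752
```

>>> {"method": "send_rows", "body": {
  "series": [0,0,0,0,0,0,0,0,0,0,0,0,0,0,0,0,0,0,0,0,0,0,0,0,0,0,0,0,0,0,0,0,0,0,0,0,0,0,0,0,0,0,0,0,-0.5,0,0,0,0,0,0,-1.5,0,0,0,0,0,0,-2.5,0,0,0,0,0,0,-2.5,0,0,0,0]
}}

```text
clock: 24.53
tcp_pos: [0.6542, 0.2075, 0.0498]
orientation: [0.002, -0.074, 0.997, 0.0]
wrist_force: [-0.2, -0.1, -2.8]
finger_gap: 0.018
```

```bash
python3 - <<'E'
from h import *
s=get_state();print(s['tcp_pos'],s['wrist_force'],s['finger_gap'])
read_camera('wrist')
r=silhouettes('wrist','weight_large')[0]; print(r['p'],r['box'])
go(.5244,-.4003,.12,188.5); go(.5244,-.4003,.12,110)
E
```

```text
[0.65424064 0.20752239 0.04976986] [-0.23375501 -0.107015   -2.77978501] 0.01796855766357495
0.59 [264.9, 197.1, 110.2, 122.4]
shift cm [ 21.71 -58.21  -5.35] turn z -0.0 levelling [-0.   0.1 -0. ] rows 15.0 cy -171.5 q6 -46 t 24.63
shift cm [ 21.71 -58.21  -5.35] turn z 78.5 levelling [-0.   0.1 -0. ] rows 15.0 cy -171.5 q6 33 t 24.63
```

>>> {"method": "send_rows", "body": {
  "series": [0,0,-2,0,0,0,0,0.5,-1.5,-4,0,0,0,0,1.6,-4.4,-5.4,0,0,0,0,2.8,-7.6,-5.4,0,0,0,0,4,-10.8,-5.4,0,0,0,0,5.2,-14,-5.4,0,0,0,0,6.4,-17.2,-5.4,0,0,0,0,7.6,-20.4,-5.4,0,0,0,0,8.8,-23.6,-5.4,0,0,0,0,10,-26.8,-5.4,0,0,0,0]
}}

```text
clock: 25.47
tcp_pos: [0.5925, -0.0739, 0.101]
orientation: [-0.0, -0.074, 0.997, 0.0]
wrist_force: [-0.1, -0.1, -3.0]
finger_gap: 0.0179
```

>>> {"method": "send_rows", "body": {
  "series": [1.2,-3.2,0,0,0,0,0,2.4,-6.4,0,0,0,0,0,3.6,-9.6,0,0,0,0,0,4.8,-12.8,0,0,0,0,0,6,-16,0,0,0,0,0,7.2,-19.2,0,0,0,0,0,8.4,-22.4,0,0,0,0,0,9.6,-25.6,0,0,0,0,0,10.8,-28.4,0,0,0,0,0,11.3,-30,0,0,0,0,0]
}}

```text
clock: 26.3
tcp_pos: [0.5243, -0.3894, 0.1008]
orientation: [-0.0, -0.072, 0.997, -0.001]
wrist_force: [0.1, 0.1, -3.6]
finger_gap: 0.0177
```

>>> {"method": "send_rows", "body": {
  "series": [0.2,-0.8,0,0,0,0,0,0.4,-1.4,0,0,0,0,0,0.4,-1.4,0,0,0,0,0,0.4,-1.4,0,0,0,0,0,0.4,-1.4,0,0,0,0,0]
}}

```text
clock: 26.72
tcp_pos: [0.5244, -0.3985, 0.1012]
orientation: [-0.0, -0.075, 0.997, 0.0]
wrist_force: [-0.4, 0.2, -3.8]
finger_gap: 0.0178
```

```bash
cat > fit.py <<'E'
from h import *
a=np.linspace(0,2*np.pi,40)
def fit(label,parts,x0,y0,zo,i,span=.012):
    v=silhouettes('wrist',label)[0]['pixels'].astype(np.uint8); K=i["K"];Rm=rot(i["attitude"]).as_matrix()
    def iou(x,y):
        m=np.zeros_like(v)
        for grp in parts:
            P=np.vstack([np.c_[x+r*np.cos(a),y+r*np.sin(a),0*a+z+zo] for r,z in grp])
            c=(P-i["xyz"])@Rm; uv=c[:,:2]/c[:,2:]*[K[0,0],K[1,1]]+K[:2,2]
            cv2.fillConvexPoly(m,cv2.convexHull(uv.round().astype(np.int32)),1)
        return (m&v).sum()/(m|v).sum()
    g=np.arange(-span,span,.001)
    return max((round(iou(x0+p,y0+q),3),round(x0+p,4),round(y0+q,4)) for p in g for q in g)
L=[((.028,0),(.028,.018)),((.01,.031),(.01,.046))]
S=[((.018,0),(.018,.014)),((.009,.025),(.009,.04))]
E
python3 - <<'E'
from fit import *
s=get_state(); i=camera_info('wrist'); im=read_camera('wrist'); cv2.imwrite('pics/w18.png',im)
t=s['tcp_pos'];print(t,s['finger_gap'],s['wrist_force'])
print('held',fit('weight_large',L,t[0],t[1],t[2]-.0235,i))
print(find('wrist','well_block',.022))
go(.5244,-.4003,.049,188.5)
E
```

```text
[ 0.52435446 -0.39851192  0.10118923] 0.01777324514421986 [-0.41783184  0.24667434 -3.83878524]
held (np.float64(0.733), np.float64(0.5234), np.float64(-0.3995))
[(0.62, [244, 121, 239, 151], 'mean', [0.4999, -0.363], 'rect', 515, -368, 105, 152, 13.0)]
shift cm [ 0.02 -0.13  7.12] turn z 0.1 levelling [0.01 0.   0.  ] rows 1.7 cy -171.4 q6 -46 t 26.87
```

>>> {"method": "send_rows", "body": {
  "series": [0,-0.2,1.5,0,0,0,0,0,-0.2,3,0,0,0,0,0,-0.2,4.5,0,0,0,0,0,-0.2,5.5,0,0,0,0,0,-0.2,6.3,0,0,0,0,0,-0.2,6.8,0,0,0,0,0,-0.2,6.95,0,0,0,0,0,-0.2,6.95,0,0,0,0,0,-0.2,6.95,0,0,0,0]
}}

```text
clock: 27.62
tcp_pos: [0.5247, -0.4027, 0.0326]
orientation: [0.0, -0.074, 0.997, -0.001]
wrist_force: [-0.4, -0.2, -3.3]
finger_gap: 0.0176
```

```bash
python3 -c "
from h import *
s=get_state();print(s['tcp_pos'],s['wrist_force'],s['finger_gap'])"
```

```text
[ 0.52470711 -0.40267192  0.03255632] [-0.41125956 -0.15707452 -3.30596612] 0.017578081036057815
```

>>> {"method": "send_rows", "body": {
  "series": [0,0.15,0.1,0,0,0,0,0,0.15,0.2,0,0,0,0,0,0.15,0.2,0,0,0,0]
}}

```text
clock: 27.87
tcp_pos: [0.5245, -0.4011, 0.0311]
orientation: [0.001, -0.074, 0.997, -0.001]
wrist_force: [-0.4, 1.1, 1.8]
finger_gap: 0.0172
```

>>> {"method": "send_rows", "body": {
  "series": [0,0,0,0,0,0,0.3,0,0,0,0,0,0,0.42,0,0,0,0,0,0,0.42,0,0,0,0,0,0,0.42,0,0,-3,0,0,0,0.42,0,0,-6,0,0,0,0.5,0,0,-9,0,0,0,1,0,0,-12,0,0,0,1,0,0,-15,0,0,0,1,0,0,-15,0,0,0,1]
}}

```text
clock: 28.7
tcp_pos: [0.5265, -0.4032, 0.1874]
orientation: [0.004, -0.074, 0.997, -0.004]
wrist_force: [0.6, -0.3, 1.4]
finger_gap: 0.0854
```

>>> {"method": "send_rows", "body": {
  "series": [0,0,0,0,0,0,1,0,0,0,0,0,0,1,0,0,0,0,0,0,1]
}}

```text
clock: 28.95
tcp_pos: [0.5234, -0.4002, 0.1782]
orientation: [-0.001, -0.074, 0.997, 0.001]
wrist_force: [0.1, 0.3, 0.2]
finger_gap: 0.0854
```

```bash
python3 - <<'E'
from fit import *
s=get_state(); i=camera_info('wrist'); im=read_camera('wrist'); cv2.imwrite('pics/w19.png',im)
print(s['clock'],s['tcp_pos'],s['wrist_force'])
b=find('wrist','well_block',.022)[0];print(b)
c=np.array(b[5:7])/1e3; 
Rb=R.from_euler('z',13,degrees=True).as_matrix()[:2,:2]
for l,P,g in (('weight_large',L,(.524,-.4)),('weight_small',S,(.507,-.33))):
    f=fit(l,P,*g,.008,i); print(l,f,'in block',(Rb.T@(np.array(f[1:])-c)).round(4)); print(find('wrist',l,.02))
read_camera('top')
for l,z in [("weight_large",.03),("weight_small",.03),("fitting_long",.016),("fitting_short",.02),("gauge",.03),("oblong_tray",.022),("square_tray",.022)]:
    print(l,find("top",l,z))
E
```

```text
28.95 [ 0.52335129 -0.40019552  0.17822111] [0.10659548 0.26369455 0.23098892]
(0.64, [264, 115, 180, 123], 'mean', [0.51, -0.3638], 'rect', 515, -367, 104, 152, 13.1)
weight_large (np.float64(0.924), np.float64(0.524), np.float64(-0.402)) in block [ 0.0009 -0.0361]
[(0.86, [284, 152, 62, 60], 'mean', [0.5235, -0.4015], 'rect', 524, -401, 58, 55, 14.8)]
weight_small (np.float64(0.876), np.float64(0.507), np.float64(-0.334)) in block [-0.0004  0.034 ]
[(0.84, [369, 151, 44, 42], 'mean', [0.5068, -0.3341], 'rect', 508, -334, 39, 34, 55.6)]
weight_large [(0.95, [454, 151, 22, 23], 'mean', [0.5206, -0.3961], 'rect', 520, -396, 50, 59, 42.8), (0.53, [419, 138, 64, 52], 'mean', [0.5092, -0.3525], 'rect', 513, -361, 100, 158, 12.9)]
weight_small [(0.46, [433, 165, 13, 13], 'mean', [0.5037, -0.3272], 'rect', 504, -327, 34, 35, 42.8)]
fitting_long [(0.58, [156, 162, 12, 29], 'mean', [0.5071, 0.3817], 'rect', 507, 381, 70, 28, 0.0)]
fitting_short [(0.58, [181, 170, 10, 11], 'mean', [0.5113, 0.3171], 'rect', 512, 317, 37, 27, 43.9)]
gauge [(0.55, [304, 125, 22, 25], 'mean', [0.598, -0.0138], 'rect', 602, -13, 55, 77, 62.1)]
oblong_tray [(0.83, [135, 146, 74, 53], 'mean', [0.5096, 0.3483], 'rect', 510, 349, 118, 157, 8.6)]
square_tray [(0.75, [281, 108, 64, 56], 'mean', [0.5976, -0.009], 'rect', 598, -9, 143, 137, 9.4)]
```

All five are where they belong, and the arm is clear and still. Handing in.

```bash
python3 -c "
from workcell import *
print(get_state()['qvel'].round(3)); print(hand_in())"
```

```text
[ 0.001 -0.001 -0.    -0.001  0.001 -0.002]
the job is handed in; nothing more can be done
None
```

All five things are put away and the job is handed in at about 29 s of the 120 s; `hand_in()` gives no verdict.

| Thing | Last measured position | Limit or target |
|---|---|---|
| weight_large | x +1 mm, y -36 mm in the block | ±12 mm, well at y -34 mm |
| weight_small | x 0 mm, y +34 mm in the block | ±12 mm, well at y +38 mm |
| Both fittings | about 30 mm either side of the oblong tray's middle, clear of the walls | inside the tray |
| Gauge | within about 6 mm of the square tray's centre | inside the tray |

- **Release:** the gripper was open and raised clear, with wrist force near zero.
- **Checks that disagreed:** the wrist and top cameras differed by 4 to 7 mm on both weights. That is partly calibration and the assumed heights. Both readings keep the weights inside their limits.
- **Not confirmed by eye:** I had viewed 16 pictures by then, so I checked the large weight's seating only with the networks, a fit of its outline and contact force. Its outline fit was 0.92 and it touched the well floor with about 5 N before release.
- **Upright:** the small weight and both fittings looked right in pictures taken after release. I viewed the gauge only while the gripper still held it on the tray floor. I did not measure any tilt angles.

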